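Eject the test cassette and trap it on the chute

ROBOT

A 6-joint arm with a two-finger parallel gripper is mounted at the origin on the work surface. World frame = base frame: x ahead of the robot, y to its left, z up, the work surface at z = 0. Lengths are in mm, angles in rad, forces in N, time in s.
With the tool pointing down it reaches from about 400 to 925 mm from the base axis. Payload 12.5 kg.
Tool frame: the origin (TCP) lies where the fingers leave the gripper's body, on its centre line; the fingertips stand 78 mm ahead of it and the grasp point (between the pads) lies 59 mm ahead of it; z points along the fingers, y is the direction in which the jaws open and shut (so a half turn about z gives the same grasp; the last joint's range is limited). The gripper opens to 95 mm and grips with 3 to 60 N. Pads are 20 mm wide; open, the fingers measure 119 mm over their backs; the gripper's body (75 mm by 180 mm) begins 59 mm behind the grasp point.
Start: joints at [-1.355, 0.491, 1.559, -0, 1.092, -0.106], TCP at [197.693, -592.921, 292.261] pointing down, gripper open.
Joint ranges: [-3.1, 3.1], [-0.84, 2.19], [0.05, 2.79], [-1.13, 4.28], [0.06, 2.93], [-2.69, 2.69]. Speed limits (rad/s): [2.22, 2.22, 2.79, 3.14, 3.14, 3.14].

INTERFACE

Orientations are given as [roll, pitch, yaw] about the fixed x, y, z axes, in that order (R = Rz(yaw) Ry(pitch) Rx(roll)).
In Python, from cell import env, viewer, ticket, search_frame gives the robot as it stands.
- The arm moves only by the shell command python3 -m inch 'ROWS'. ROWS is a JSON object of lists of equal length, an entry for each row: "hand": the opening, from 0 (shut) to 1 (fully open); "delta_pos": the shift along the tool's x, y, z in cm, a list of three; "turn": the turn about the tool's z in rad. A call has 1 to 20 rows; each row shifts and turns the commanded pose from where the row before left it, along the tool's axes as they then stand; what a row does not reach is not made up. A row lasts 1/10 s, in which the tool goes at most 50 mm and 8.59 degrees, less where a joint would pass 70% of its speed; a pose out of reach is approached as far as the arm can. A call is refused whole if a number of a shift passes 5 or a number of a turn 0.15, either way. A call with a gripper value outside its range is refused whole. The fingers move at their own pace and stop on an object; the grip force is fixed at half the most. Time passes only in rows, so rows that do not move let the fingers close. It gives the time, the measured TCP pose, the force and the opening at its end, in the units of the state.
- env.state(): the state, without advancing time (a new reading comes with each control period).
- viewer.read_camera(name): name is "side" or "top" or "wrist"; returns (picture, depth): 420x560x3 uint8, blue, green, red; 420x560 float32, mm along the optical axis (not along the pixel's ray), 0 where there is no reading.
- viewer.get_calibration(name): a dict with "fx", "fy", "cx", "cy" (pixels), "T" (4x4, takes a point from camera to world coordinates). Camera axes: x right, y down, z forward; pixel columns grow to the right and rows downward; lengths in mm; the calibration is good to about 2 mm. A picture is of the moment at which its call begins: read the wrist's pose just before it. get_calibration takes no time and is no camera call; for the wrist camera it gives the pose at the moment of the call.
- ticket.job_done(): hands the job in, once; it reports no verdict.
Trained networks look in the newest picture that a camera, given by its name, has taken for a name from the list of things; names that differ only in an ending like _2 or _b are one class to them, and where a whole thing is asked for, a point or a joint stands for the part that bears it (a point fixed in the world has none). Each returns a list of dicts, best first, with "p" (0 to 1); they miss things now and then, are a little off and sometimes report something else, mostly with a low value. They report only what shows in the picture. A call takes as long as a camera call. They do not tell look-alikes from the thing itself.
- search_frame(camera, label): "centre" ([column, row] in pixels, amid what is visible of it).
The state is a dict: "t": time; "joints": joint angles; "qvel": joint speeds; "tau": joint torques, N m; "eef_pos": TCP position; "tcp_rot": TCP orientation; "ft_force": force on the tool from outside, world axes, zero at the start; "moment": the same for the moment, N m; "opening": opening from 0.0 (shut) to 1.0 (fully open).
Only numpy, scipy, OpenCV 4.12 (cv2) and the standard library are available. Lean on these libraries where they do the work, as an engineer would, in place of code of your own. Each camera call takes 0.05 s, during which the arm holds its last target.

TASK

On the hygiene-test reader, press the eject key right down with one finger so that the spring kicks the test cassette out past its gate, and stop the cassette with the other finger before it slides off the end of the chute. Do not lift the cassette, and leave everything else on the counter where it is. Finish while still holding: the key kept down, and the cassette at rest on the chute against the other finger.

Things in the scene. Friction and masses are not known exactly. Their poses are not given: they have to be found in the camera images.
- reader: benchtop reader, fixed: grey base (x -103 to 103, y -41 to 77 mm), white head 126 mm high at -x, steel spring plunger in front of it, open sloping chute to +x, eject key on a white tower on the chute's +y side, grey box 59 mm high behind the tower (x -80 to -20, y 34 to 74 mm). Origin: on the counter below the gate; z up, +x horizontal, the way the cassette leaves.
- chute: the reader's straight aluminium chute, slippery, sloping down 0.35 rad. Origin: on its floor, on the centreline, at the gate's upstream face, 75 mm above the counter. x down the slope, y across to the key, z square to the floor. Floor from x -82 to its open end at x 100 mm. Side walls at y +-23 to +-27 mm, 14 mm high: the channel is 46 mm wide.
- gate (a point): middle of the gate's top edge: a steel plate standing 6 mm above the chute floor at chute x 0 to 4 mm, 22 mm wide, which keeps the cassette back; it is part of the key and sinks with it
- key (a joint): eject key, m pressed straight down: 0 up, 0.010 right down (stop). Its spring pushes up with 2.5 N (up) to 5 N (down). From about 0.006 the gate is below the chute floor and the plunger (2.4 N, 12 mm stroke) kicks the cassette down the chute at once; left alone it is off the end within half a second. Let up, the key brings the gate up again.
- key_top (a point): middle of the key's flat top, a grey plate 50 mm (reader x 0 to 50) by 36 mm (reader y 35 to 71), 53 mm from the chute's centreline. 86 mm above the counter when up, 76 mm right down; the chute floor beside it (reader x 25) is 66 mm above the counter, so a finger level with the one holding the key down is about 10 mm above the floor and stops the cassette.
- cassette: the test cassette to eject, a white plastic block 60 long (x) x 40 wide (y) x 24 mm high (z), about 0.12 kg, loose, lying on the chute floor with its front (+x) end against the gate. Origin: centre of its underside, so at the start at chute x = -30 mm.
- spare: a like cassette lying on the counter, not to be touched; 60 x 40 x 24 mm, origin at the centre of its underside
- bottle: white bottle, 60 mm diameter, 170 mm high, origin at the centre of its underside; not to be disturbed
- bowl: steel bowl, 100 mm diameter, 45 mm high, origin at the centre of its underside; not to be disturbed
- jar: small glass jar with steel lid, 48 mm diameter, 60 mm high, origin at the centre of its underside; not to be disturbed
- spatula: spatula lying on the counter, 200 mm long along its x, origin on its underside; not to be disturbed
- mug: white mug, 76 mm diameter, 85 mm high, handle to its +y, origin at the centre of its underside; not to be disturbed
- tin: tin can, 72 mm diameter, 100 mm high, origin at the centre of its underside; not to be disturbed
Mind the look-alikes: they are no part of the job. Leave any orange or pink look-alike of the cassette alone.

How it is judged (in metres and radians):
On the way, in this order (a step that is already met when the one before it is completed fails the run):
1. the eject key is pressed (value of joint key above 0.003 m).
2. the cassette has popped past the gate and stands against a finger (x of cassette in the frame of chute between -0.024 and 0.04 m and contact force between the fingers and cassette above 0.03 N and linear speed of cassette below 0.03 m/s), for 0.2 s.
At the end, for the whole second after the job is handed in: The key is held at least 7 mm down by a finger; the cassette lies flat on the chute floor, its front 6 to 70 mm beyond the gate's upstream face, at rest and in contact with a finger; the bystanders are within 20 mm of where they were (value of joint key above 0.007 m and x of cassette in the frame of chute between -0.024 and 0.04 m and z of cassette in the frame of chute between -0.004 and 0.006 m and contact force between the fingers and cassette above 0.03 N and contact force between chute and cassette above 0.2 N and linear speed of cassette below 0.02 m/s); the arm keeps its last pose, push and grip.
It fails at once if the cassette slid off or left the chute (x of cassette in the frame of chute above 0.065 m or height (world z) of cassette below 0.04 m).
It fails at once if the cassette was lifted off the chute (z of cassette in the frame of chute above 0.014 m).
It fails at once if another thing on the counter was disturbed (distance of any of spare, bottle, bowl, jar, spatula, mug, tin from where it was at the start of the episode above 0.02 m).
It also fails if it takes over 29 s, if anything falls off the work surface, if the arm or the gripper's body presses on something with over 40 N, if the wrist force passes 120 N, or if a joint passes its speed limit or range.

## Working session

There is one attempt and no reset: what is moved stays moved. The work goes in short steps, Python scripts to look and compute and a shell command to move; the robot and the scene stay as the last step left them, time stands still between calls to the robot, and variables do not carry over. Pictures are saved under pics/ and viewed, and the job is handed in when it is done.

```bash
ls; mkdir -p pics; python3 - <<'E'
from cell import env, viewer, search_frame
import cv2, numpy as np
print(env.state())
for c in ["side","top","wrist"]:
    im,d=viewer.read_camera(c); cv2.imwrite(f"pics/{c}0.png",im); np.save(f"pics/{c}0.npy",d)
    k=viewer.get_calibration(c); print(c,{a:np.round(b,3).tolist() if a=='T' else b for a,b in k.items()})
    for l in ["reader","cassette","key_top","gate","chute"]:
        print(l,[(np.round(r['centre']).tolist(),round(r['p'],2)) for r in search_frame(c,l)][:4])
E
```

```text
pics
{'t': 0.0, 'joints': array([-1.35462393e+00,  4.91580573e-01,  1.55947344e+00, -3.18440700e-05,
        1.09171386e+00, -1.05601250e-01]), 'qvel': array([-1.76936817e-04, -1.25391759e-03,  1.28934804e-03, -6.53018258e-04,
        6.99216260e-04, -7.00453934e-05]), 'tau': array([ 1.34785412e-03, -6.12634063e+01, -2.58186185e+01,  6.93127234e-02,
        4.81558393e-02, -1.33201074e-04]), 'eef_pos': array([ 197.6351197 , -592.75106865,  291.64038465]), 'tcp_rot': array([-3.14042100e+00, -9.57896765e-05,  3.21788288e-01]), 'ft_force': array([0.80926398, 0.15721544, 0.76815177]), 'moment': array([-0.0226569 ,  0.01150559,  0.00073574]), 'opening': 0.9993456751859463}
side {'fx': 485.95908348356113, 'fy': 485.95908348356113, 'cx': 279.17621733543155, 'cy': 206.50692981459574, 'T': [[-0.947, -0.169, 0.271, 184.055], [-0.32, 0.529, -0.786, 963.814], [-0.01, -0.832, -0.555, 767.157], [0.0, 0.0, 0.0, 1.0]]}
reader [([282.0, 202.0], 0.72), ([296.0, 182.0], 0.37)]
cassette [([333.0, 229.0], 0.61), ([308.0, 249.0], 0.61), ([367.0, 215.0], 0.52), ([286.0, 179.0], 0.5)]
key_top [([270.0, 177.
[... 178 characters left out ...]
, 'T': [[0.018, -0.983, 0.184, 241.047], [-1.0, -0.016, 0.01, -20.545], [-0.007, -0.184, -0.983, 1627.322], [0.0, 0.0, 0.0, 1.0]]}
reader [([326.0, 208.0], 0.85)]
cassette [([265.0, 249.0], 0.71), ([321.0, 212.0], 0.66), ([301.0, 260.0], 0.62), ([328.0, 283.0], 0.52)]
key_top [([329.0, 188.0], 0.5)]
gate [([326.0, 204.0], 0.69), ([269.0, 202.0], 0.18)]
chute [([336.0, 209.0], 0.78), ([446.0, 224.0], 0.29)]
wrist {'fx': 359.42865576791445, 'fy': 359.42865576791445, 'cx': 275.6152398230299, 'cy': 211.7676708395856, 'T': [[0.317, -0.921, -0.228, 261.014], [-0.948, -0.308, -0.075, -569.977], [-0.001, 0.24, -0.971, 385.728], [0.0, 0.0, 0.0, 1.0]]}
reader []
cassette []
key_top []
gate []
chute []
```

View pics/side0.png

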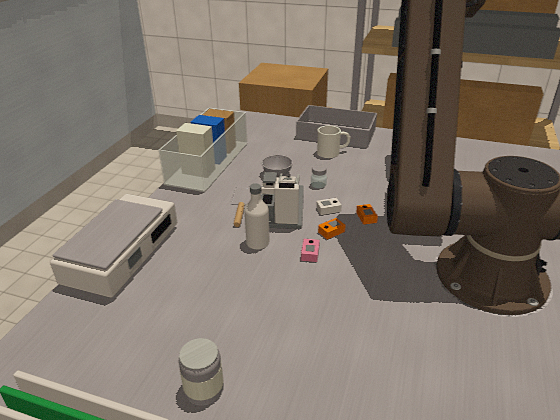

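View pics/top0.png

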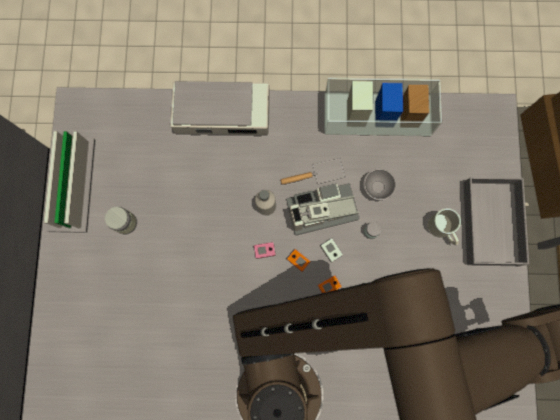

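The reader stands at about (323,208) in the top view, with the bottle to its left, the bowl and jar to its right and the spatula above it. I'll zoom in.

```bash
python3 - <<'E'
import cv2, numpy as np
a=cv2.imread("pics/top0.png")[160:270,240:400]; cv2.imwrite("pics/topz.png",cv2.resize(a,None,fx=5,fy=5,interpolation=cv2.INTER_CUBIC))
a=cv2.imread("pics/side0.png")[140:270,220:350]; cv2.imwrite("pics/sidez.png",cv2.resize(a,None,fx=4.6,fy=4.6,interpolation=cv2.INTER_CUBIC))
E
```

```text
(no output)
```

View pics/topz.png

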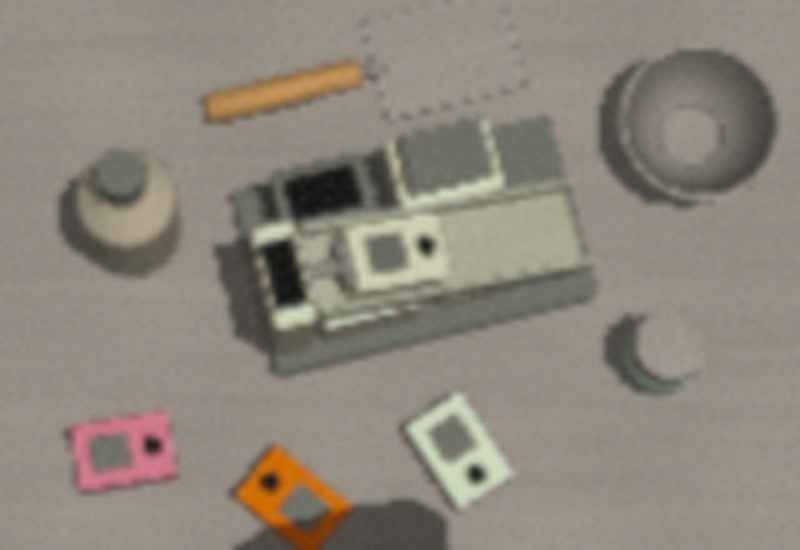

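View pics/sidez.png

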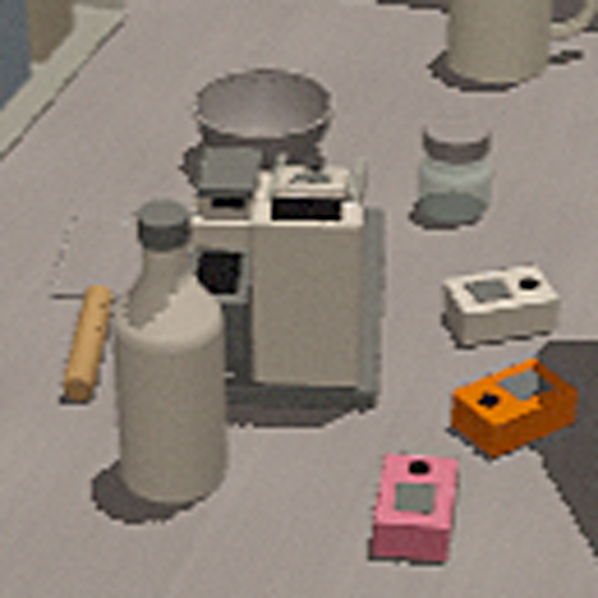

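```bash
cat > h.py <<'E'
import numpy as np, cv2
from cell import env, viewer, search_frame
def cloud(d,k):
    v,u=np.mgrid[:d.shape[0],:d.shape[1]]
    P=np.stack([(u-k['cx'])/k['fx']*d,(v-k['cy'])/k['fy']*d,d,np.ones_like(d)],-1)@np.array(k['T']).T
    P=P[...,:3].copy(); P[d<=0]=np.nan; return P
E
python3 - <<'E'
from h import *
d=np.load("pics/top0.npy"); k=viewer.get_calibration("top"); P=cloud(d,k)
def show(n,m):
    p=P[m]; print(n,len(p),p.mean(0).round(1),cv2.minAreaRect(p[:,:2].astype(np.float32)))
sub=np.zeros(d.shape,bool); sub[184:236,284:362]=True
Z=P[...,2]
print("counter", np.nanmedian(Z[160:175,250:300]))
show("key?",sub&(abs(Z-86)<5)&(np.mgrid[:420,:560][0]<202)&(np.mgrid[:420,:560][1]>310))
show("head",sub&(abs(Z-126)<6))
show("all",sub&(Z>8))
np.set_printoptions(linewidth=220)
print(Z[184:236:2,284:362:3].round(0).astype(int))
E
```

```text
counter -0.6217407476729022
key? 171 [ 591.6 -140.2   85.5] ((587.7700805664062, -142.1787109375), (47.852725982666016, 49.70400619506836), 15.561790466308594)
head 185 [512.7 -46.4 125.9] ((518.16015625, -63.632476806640625), (60.81203842163086, 65.72337341308594), 16.598691940307617)
all 2571 [ 544.6 -121.9   64.5] ((552.0762329101562, -125.97512817382812), (161.12466430664062, 239.88449096679688), 0.9192337393760681)
[[                  10                   -3                    3                    2                    5                    5                    1                   -6                   -1                    2
                    -1                    6                    1                   -4                    1                    0                    0                   87                   -3                   -1
                     8                   13                    0                    4                   -3                    7]
 [                   0                    1                    5                   -1                   -3                 
[... 13063 characters left out ...]
                   -4                    1                    4                    4]
 [                  -6                    5                    2                    5                    9                   12                   -3                   -1                    0                    1
                    -2                   -2                    0                    3                   -3                    2                    2                   -1                   -3                    1
                   -14                   -6                    2                    4                   -4                    3]]<stdin>:12: RuntimeWarning: invalid value encountered in cast
```

```bash
python3 - <<'E'
from h import *
from scipy.optimize import least_squares
k=viewer.get_calibration("top"); T=np.array(k['T']); Ti=np.linalg.inv(T)
def proj(p):
    q=Ti[:3,:3]@p+Ti[:3,3]; return np.array([k['fx']*q[0]/q[2]+k['cx'],k['fy']*q[1]/q[2]+k['cy']])
z=lambda u,v:np.array([240+(u)/5-.4,160+(v)/5-.4])
c=[((-103,-41,14),z(277,376)),((103,-41,14),z(597,296)),((103,77,14),z(553,118)),((-103,77,14),z(232,190)),
   ((0,71,86),z(388,142)),((50,71,86),z(487,119)),((50,35,86),z(502,185)),((0,35,86),z(405,204))]
def f(x):
    R=np.array([[np.cos(x[2]),-np.sin(x[2]),0],[np.sin(x[2]),np.cos(x[2]),0],[0,0,1]])
    return np.concatenate([proj(R@np.array(m,float)+np.array([x[0],x[1],0]))-p for m,p in c])
r=least_squares(f,[530,-120,-1.35],loss='soft_l1'); print(r.x, r.fun.reshape(-1,2).round(1)); x=r.x
def R2(p): 
    cc,s=np.cos(x[2]),np.sin(x[2]); return np.array([x[0]+cc*p[0]-s*p[1],x[1]+s*p[0]+cc*p[1]])
print("key top",R2((25,53)),"tcp goal x34",R2((34,26.5)),"bottle etc",R2((-150,0)))
# depth check : heights in model frame
d=np.load("pics/top0.npy"); P=cloud(d,k); 
q=P[...,:2]-x[:2]; cc,s=np.cos(x[2]),np.sin(x[2]); rx=cc*q[...,0]+s*q[...,1]; ry=-s*q[...,0]+cc*q[...,1]
m=(abs(ry)<60)&(abs(rx)<110); Z=P[...,2]
kk=(abs(Z-86)<6)&(ry>33)&(ry<80)&(rx>-10)&(rx<60)
print(rx[kk].min(),rx[kk].max(),ry[kk].min(),ry[kk].max(),rx[kk].mean(),ry[kk].mean())
ch=(abs(ry)<17)&(rx>20)&(rx<90); A=np.polyfit(rx[ch],Z[ch],1); print("slope",A, "expect -.365, 75")
h=(abs(Z-126)<6)&m; print("head",rx[h].min(),rx[h].max(),ry[h].mean())
cs=(abs(ry)<15)&(rx>-45)&(rx<0); print("cassette y", np.polyfit(rx[cs],Z[cs],1))
E
```

```text
[ 534.22229227 -129.54433284   -1.32304731] [[-0.5  0.2]
 [ 0.6  1. ]
 [-0.2  0.3]
 [-0.3  0.7]
 [ 2.6 -0.5]
 [-0.9  0.3]
 [-1.  -1.4]
 [ 2.1 -1.4]]
key top [ 591.73459457 -140.78422092] tcp goal x34 [ 568.25072356 -156.00781454] bottle etc [497.43894243  15.87569733]
0.08019084490880068 50.01010379520119 35.91898467491412 72.83590951590598 25.195323270241396 54.29582810948494
slope [-0.34298115 73.75965214] expect -.365, 75
head -100.91913667806402 -34.769558521545974 -0.48462086405731397
cassette y [ -0.3976608  100.33482104]
```

```bash
python3 -m inch '{"hand":[0.43,0.43,0.43,0.43,0.43,0.43,0.43,0.43,0.43,0.43,0.43,0.43,0.43,0.43,0.43],"delta_pos":[[3.2,-1.9,0],[3.2,-1.9,0],[3.2,-1.9,0],[3.2,-1.9,0],[3.2,-1.9,0],[3.2,-1.9,0],[3.2,-1.9,0],[3.2,-1.9,0],[3.2,-1.9,0],[3.2,-1.9,0],[3.2,-1.9,0],[3.2,-1.9,0],[3.2,-1.9,0],[3.2,-1.9,0],[3.2,-1.9,0]],"turn":[0,0,0,0,0,0,0,0,0,0,0,0,0,0,0]}'
python3 -m inch '{"hand":[0.43,0.43,0.43,0.43,0.43,0.43,0.43,0.43,0.43,0.43,0.43,0.43],"delta_pos":[[0,0,0],[0,0,0],[0,0,0],[0,0,0],[0,0,0],[0,0,0],[0,0,0],[0,0,0],[0,0,0],[0,0,0],[0,0,0],[0,0,0]],"turn":[-0.14,-0.14,-0.14,-0.14,-0.14,-0.14,-0.14,-0.14,-0.14,-0.14,-0.1,0]}'
cat > g.py <<'E'
from h import *
x=np.array([534.2,-129.5,-1.323])
s=env.state(); p=s['eef_pos']; y=s['tcp_rot'][2]
g=x[:2]+np.array([[np.cos(x[2]),-np.sin(x[2])],[np.sin(x[2]),np.cos(x[2])]])@[34,26.5]
d=g-p[:2]; tx=np.array([np.cos(y),np.sin(y)]); ty=np.array([np.sin(y),-np.cos(y)])
print(s['t'],p.round(1),s['tcp_rot'].round(4),s['ft_force'].round(1),s['opening'],"tip z",p[2]-78)
print("tool shift mm",d@tx,d@ty,"turn needed",(y-np.pi/2-(x[2]+np.pi/2)))
E
python3 g.py
```

```text
t: 2.4
eef_pos: [563.8, -169.4, 292.3]
tcp_rot: [3.141, -0.0, 0.322]
ft_force: [-0.3, -1.1, 0.8]
opening: 0.431
t: 3.6
eef_pos: [562.9, -170.7, 292.3]
tcp_rot: [3.142, 0.0, 1.823]
ft_force: [0.2, 0.3, -0.4]
opening: 0.428
3.6 [ 562.9 -170.7  292.3] [3.1415e+00 1.0000e-04 1.8232e+00] [ 0.2  0.3 -0.4] 0.42785945805513176 tip z 214.26909149105808
tool shift mm 12.979723670137504 8.84226303389756 turn needed 0.0045819506905955265
```

```bash
python3 -m inch '{"hand":[0.43,0.43,0.43,0.43,0.43],"delta_pos":[[1.3,0.88,2],[0,0,3],[0,0,3],[0,0,2.4],[0,0,0]],"turn":[0,0,0,0,0]}'
python3 g.py; python3 - <<'E'
from h import *
for c in ["side","top","wrist"]:
    im,d=viewer.read_camera(c); cv2.imwrite(f"pics/{c}1.png",im)
    if c=="side": cv2.imwrite("pics/side1z.png",cv2.resize(im[110:270,210:350],None,fx=3.7,fy=3.7,interpolation=cv2.INTER_CUBIC))
E
```

```text
t: 4.1
eef_pos: [567.3, -155.6, 185.5]
tcp_rot: [-3.138, -0.003, 1.819]
ft_force: [-0.9, -0.2, -0.3]
opening: 0.431
4.1 [ 567.3 -155.6  185.5] [-3.1375e+00 -2.8000e-03  1.8189e+00] [-0.9 -0.2 -0.3] 0.43132029353350265 tip z 107.54197776289573
tool shift mm -0.5797657082798594 0.820217946005316 turn needed 0.00034147715095422804
```

View pics/wrist1.png

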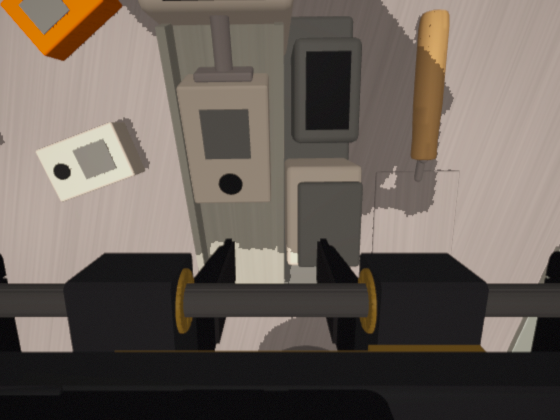

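View pics/side1z.png

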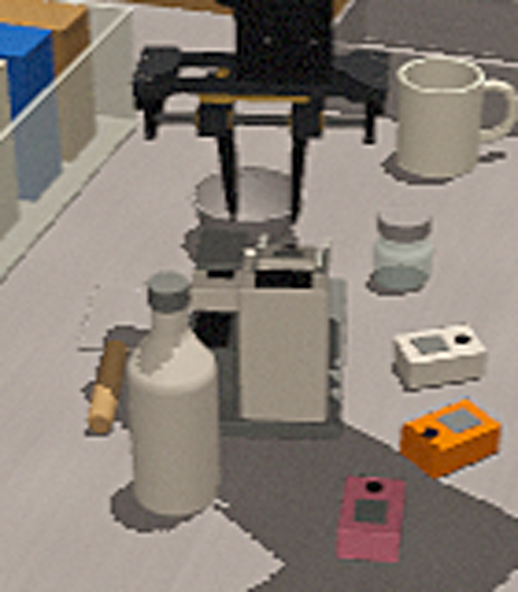

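```bash
python3 - <<'E'
from h import *
k=viewer.get_calibration("wrist"); Ti=np.linalg.inv(np.array(k['T']))
x=np.array([534.2,-129.5,-1.323]);c,s=np.cos(x[2]),np.sin(x[2])
def pj(p):
    w=np.array([x[0]+c*p[0]-s*p[1],x[1]+s*p[0]+c*p[1],p[2],1]);q=Ti@w;return [round(k['fx']*q[0]/q[2]+k['cx']),round(k['fy']*q[1]/q[2]+k['cy'])]
for p in [(0,35,86),(0,71,86),(50,71,86),(24,53,107.5),(24,0,107.5),(44,53,107.5),(24,47,107.5),(24,59,107.5),(8.2,20,97.5),(8.2,-20,97.5)]: print(p,pj(p))
E
```

```text
(0, 35, 86) [290, 188]
(0, 71, 86) [355, 188]
(50, 71, 86) [350, 271]
(24, 53, 107.5) [327, 241]
(24, 0, 107.5) [223, 241]
(44, 53, 107.5) [325, 277]
(24, 47, 107.5) [315, 241]
(24, 59, 107.5) [338, 241]
(8.2, 20, 97.5) [263, 207]
(8.2, -20, 97.5) [187, 206]
```

```bash
python3 - <<'E'
import cv2
a=cv2.imread("pics/wrist1.png")[150:330,170:400]; cv2.imwrite("pics/wrist1z.png",cv2.resize(a,None,fx=3.3,fy=3.3,interpolation=cv2.INTER_CUBIC))
E
```

```text
(no output)
```

View pics/wrist1z.png

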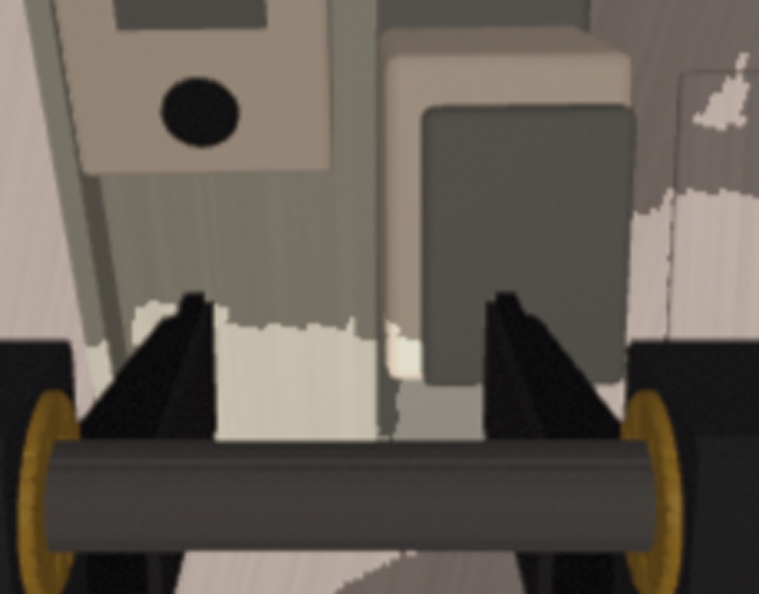

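```bash
python3 -m inch '{"hand":[0.43,0.43,0.43,0.43],"delta_pos":[[0,0.3,0.8],[0,0,0.7],[0,0,0],[0,0,0]],"turn":[0,0,0,0]}'
python3 g.py
```

```text
t: 4.65
eef_pos: [571.1, -155.2, 173.2]
tcp_rot: [-3.141, -0.0, 1.822]
ft_force: [-1.1, -0.5, 0.2]
opening: 0.426
4.65 [ 571.1 -155.2  173.2] [-3.1415 -0.      1.8216] [-1.1 -0.5  0.2] 0.4258547973044682 tip z 95.21404181636072
tool shift mm -0.0011203322323392279 -2.9810961910909257 turn needed 0.0030433769044200254
```

```bash
python3 -m inch '{"hand":[0.43,0.43,0.43,0.43,0.43],"delta_pos":[[0,0,0.6],[0,0,0.5],[0,0,0.4],[0,0,0.4],[0,0,0]],"turn":[0,0,0,0,0]}'
python3 g.py
python3 -m inch '{"hand":[0.43,0.43,0.43],"delta_pos":[[0,0,0.15],[0,0,0],[0,0,0]],"turn":[0,0,0]}'
python3 g.py
python3 - <<'E'
from h import *
for c in ["side","top","wrist"]:
    im,d=viewer.read_camera(c); cv2.imwrite(f"pics/{c}2.png",im)
E
```

```text
t: 5.15
eef_pos: [571.3, -155.3, 154.0]
tcp_rot: [3.141, 0.0, 1.822]
ft_force: [0.4, 0.9, 5.1]
opening: 0.429
5.15 [ 571.3 -155.3  154. ] [3.1414e+00 3.0000e-04 1.8218e+00] [0.4 0.9 5.1] 0.42915748977432544 tip z 76.03493917367132
tool shift mm 0.11334172114684456 -3.0983206845882187 turn needed 0.0032139157465482793
t: 5.45
eef_pos: [571.2, -155.3, 153.6]
tcp_rot: [3.141, 0.001, 1.822]
ft_force: [-3.7, 0.2, 12.3]
opening: 0.429
5.45 [ 571.2 -155.3  153.6] [3.1408e+00 7.0000e-04 1.8218e+00] [-3.7  0.2 12.3] 0.42941442280110226 tip z 75.5703713981994
tool shift mm 0.11031748784475459 -3.0795681107294475 turn needed 0.003241508317638253
```

View pics/wrist2.png

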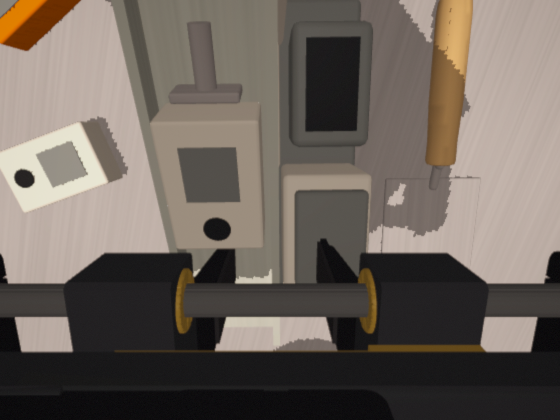

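The key is at its stop: tip at 75.6 mm, 12 N. The cassette's front edge is at row 247, against the left finger at column 228. Next I'll measure the cassette's position.

```bash
python3 - <<'E'
from h import *
x=np.array([534.2,-129.5,-1.323]);c,s=np.cos(x[2]),np.sin(x[2])
for i in range(2):
    k=viewer.get_calibration("wrist"); im,d=viewer.read_camera("wrist"); P=cloud(d,k)
    q=P[...,:2]-x[:2]; rx=c*q[...,0]+s*q[...,1]; ry=-s*q[...,0]+c*q[...,1]; z=P[...,2]
    cx=rx*np.cos(.35)-(z-75)*np.sin(.35); cz=rx*np.sin(.35)+(z-75)*np.cos(.35)
    for u,v in [(210,110),(210,130),(180,200),(250,200),(190,243),(215,243),(255,243),(255,252)]: print((u,v),cx[v,u].round(1),ry[v,u].round(1),cz[v,u].round(1))
    m=(abs(cz-24)<4)&(abs(ry)<26)&(cx>-60)&(cx<60); print("top face cx",np.percentile(cx[m],[1,50,99]).round(1),"cz",np.median(cz[m]),"y",np.percentile(ry[m],[1,50,99]).round(1))
    print(np.polyfit(cx[m],cz[m],1))
im,_=viewer.read_camera("side"); cv2.imwrite("pics/side3z.png",cv2.resize(im[110:270,210:350],None,fx=3.7,fy=3.7,interpolation=cv2.INTER_CUBIC))
print(env.state()['t'],env.state()['ft_force'],env.state()['eef_pos'])
E
```

```text
(210, 110) -46.6 3.7 11.6
(210, 130) -43.6 5.4 24.6
(180, 200) -13.5 -9.8 24.6
(250, 200) -13.1 18.8 23.8
(190, 243) 9.3 -8.7 24.4
(215, 243) 9.1 2.5 24.6
(255, 243) 9.1 20.3 24.4
(255, 252) 35.2 18.4 -0.1
top face cx [-46.8 -22.9  13. ] cz 24.169192949213805 y [-15.7   4.1  23.2]
[4.51741466e-03 2.42321514e+01]
(210, 110) -46.7 3.8 11.7
(210, 130) -43.4 5.3 24.2
(180, 200) -13.6 -9.8 24.7
(250, 200) -13.6 18.9 24.6
(190, 243) 9.7 -8.9 23.9
(215, 243) 9.6 2.3 23.9
(255, 243) 9.5 20.2 24.0
(255, 252) 35.7 18.3 -0.7
top face cx [-46.8 -22.9  13.1] cz 24.163301770689863 y [-15.7   4.   23.2]
[4.59472061e-03 2.42266657e+01]
5.75 [-3.36773008  1.30935825 12.60072983] [ 571.22979861 -155.31334139  153.59532712]
```

View pics/side3z.png

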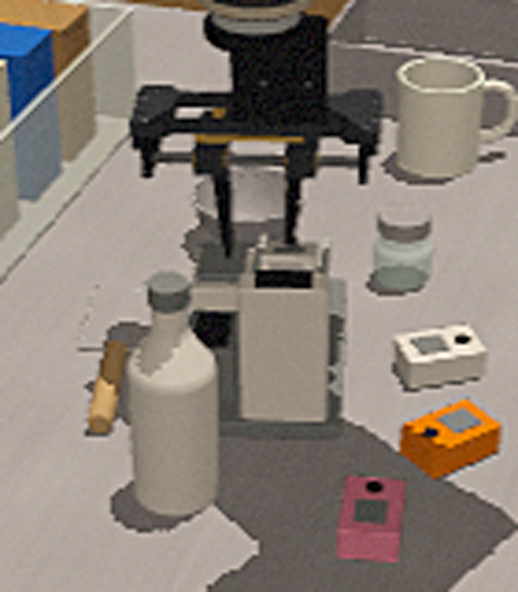

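The cassette is still between the two readings, flat (top face 24 mm above the floor), with its front about 12–16 mm past the gate. I'll hand in now.

```bash
python3 -c "
from cell import ticket,env
print(ticket.job_done()); s=env.state(); print(s['t'],s['eef_pos'],s['ft_force'])"
```

```text
the job is handed in; nothing more can be done
None
the job is handed in; nothing more can be done
```

I handed the job in at about 5.8 s, with the key held down by one finger and the cassette stopped on the chute by the other. The hand-in gave no verdict.

**How it was done:** I set the fingers about 53 mm apart, one over the key and one in the chute channel about 24 mm past the gate. I then pressed straight down until the key reached its stop and the cassette ran into the channel finger.

**Last checks:**
- **Key:** the fingertips were at 75.6 mm, and right down is 76 mm. The upward force was 12.6 N, so the key was at its stop.
- **Cassette:** it was flat, with its top face 24 mm above the chute floor, and did not move between two readings. Its front was about 12–16 mm past the gate, and the allowed range is 6–70 mm.
- **Contact:** I could not measure the force between finger and cassette. I infer contact because the cassette sits still on the slippery slope with its front where the finger is.
- **Other things on the counter:** those in the last side view looked unmoved. I did not measure their positions again.

**Disagreement:** the wrist camera put the reader about 4 mm further to +y and 3 mm further to -x than the top camera did. I shifted the tool 3 mm towards +y as a compromise, well within the margins.

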